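# Move three microscope objectives on to their next stations

### The arm

A 6-joint arm with a two-finger parallel gripper is mounted at the origin on the work surface. World frame = base frame: x ahead of the robot, y to its left, z up, the work surface at z = 0. Lengths are in m, angles in degrees, forces in N, time in s.
With the tool pointing down it reaches from about 0.2 to 0.875 m from the base axis. Payload 3.4 kg.
Tool frame: the origin (TCP) lies midway between the tips of the shut fingers; the grasp point (between the pads) lies 19 mm behind it (arm.tcp_to_grasp is the distance from the TCP to the grasp point, in m); y points along the fingers, z is the direction in which the jaws open and shut, and the axes are right-handed (so a half turn about y gives the same grasp; the last joint's range is limited). The gripper opens to 94 mm and grips with 3 to 60 N. Pads are 16 mm wide; open, the fingers measure 119 mm over their backs; the gripper's body (75 mm by 177 mm) begins 78 mm behind the grasp point.
Start: joints at [65.604, 15.808, 86.224, -0, 77.962, -6.933], TCP at [0.173, 0.549, 0.205] pointing down, gripper open.
Joint ranges: [-165.64, 165.64], [-43.16, 119.46], [12.63, 154.43], [-67.54, 247.53], [6.08, 155.33], [-154.97, 154.97]. Speed limits (degrees/s): [147.25, 147.25, 180, 180, 180, 180].

### API

Orientations are given as [roll, pitch, yaw] about the fixed x, y, z axes, in that order (R = Rz(yaw) Ry(pitch) Rx(roll)).
In Python, from station import arm gives the robot as it stands.
- The arm moves only by the shell command python3 -m crank 'ROWS'. ROWS is a JSON object of lists of equal length, an entry for each row: "hand": the gripper command: -1 is shut, 1 is fully open, values between are in proportion; "offset": the shift along the tool's x, y, z in mm, a list of three; "roll": the turn about the tool's y in rad. A call has 1 to 8 rows; each row shifts and turns the commanded pose from where the row before left it, along the tool's axes as they then stand; what a row does not reach is not made up. A row lasts 1/12 s, in which the tool goes at most 41.7 mm and 7.16 degrees, less where a joint would pass 70% of its speed; a pose out of reach is approached as far as the arm can. A call is refused whole if a number of a shift passes 41.7 or a number of a turn 0.125, either way. A call with a gripper value outside its range is refused whole. The fingers move at their own pace and stop on an object; the grip force is fixed at half the most. Time passes only in rows, so rows that do not move let the fingers close. It gives the time, the measured TCP pose, the force and the opening at its end, in the units of the state.
- arm.sense(): the state, without advancing time (a new reading comes with each control period).
- arm.capture(name): name is "scene" or "top" or "wrist"; returns (picture, depth): 420x560x3 uint8, red, green, blue; 420x560 float32, m along the optical axis (not along the pixel's ray), 0 where there is no reading.
- arm.get_calibration(name): a dict with "mtx" (3x3 intrinsics, pixels), "dist_coeffs" ([k1, k2, p1, p2, k3] as OpenCV has them; the pictures are not rectified), "cam_to_world" (4x4, takes a point from camera to world coordinates); the wrist camera has in their place "T_tool_cam" (4x4, takes a point from camera to tool coordinates, whose origin is the TCP and whose axes are the tool frame's). Camera axes: x right, y down, z forward; pixel columns grow to the right and rows downward; lengths in m; the calibration is good to about 2 mm. A picture is of the moment at which its call begins: read the wrist's pose just before it. get_calibration takes no time and is no camera call.
- arm.job_done(): hands the job in, once; it reports no verdict.
The state is a dict: "t": time; "qpos": joint angles; "qd": joint speeds; "tau": joint torques, N m; "ee_pos": TCP position; "ee_rot": TCP orientation; "ft_force": force on the tool from outside, world axes, zero at the start; "ft_torque": the same for the moment, N m; "width": finger opening in m.
Only numpy, scipy, OpenCV 4.12 (cv2) and the standard library are available. Lean on these libraries where they do the work, as an engineer would, in place of code of your own. Each camera call takes 0.05 s, during which the arm holds its last target.

### The job

The three microscope objectives have to change places: stand the long slim one on the black inspection stage with the knobs, the one with the wide collar on the round steel pedestal and the short stubby one in the square white tray, each upright and flat on the floor of its seat, and let go of them. An objective may only ever stand in a seat, never on or fallen over onto the bench, so use the empty six-sided pad as the halfway spot; set them down gently, never dropping or tipping them over. Leave the bottle, the wafer box and the pot of tweezers where they are.

Things in the scene. Friction and masses are not known exactly. Their poses are not given: they have to be found in the camera images.
- long: the long, slim microscope objective: dark steel, 95 mm tall, with a pointed nose. Turned part, the same all round. Origin: centre of the underside of its foot; z axis along it, up. It stands on a foot 36 mm across and 6 mm high. Straight barrel 30 mm across from 8 to 70 mm height (grip it there), above that a cone down to 12 mm across at the top. About 0.2 kg.
- collared: the middle-sized microscope objective with a wide, ribbed grip collar: dark steel, 70 mm tall. Turned part, the same all round. Origin: centre of the underside of its foot; z axis along it, up. It stands on a foot 36 mm across and 6 mm high. Barrel 34 mm across up to 36 mm height, collar 46 mm across from 36 to 54 mm height (grip it there), above that a cone down to 26 mm across at the top. About 0.22 kg.
- short: the short, stubby microscope objective with a wide front lens: dark steel, 46 mm tall. Turned part, the same all round. Origin: centre of the underside of its foot; z axis along it, up. It stands on a foot 36 mm across and 6 mm high. Straight barrel 40 mm across from 6 to 40 mm height (grip it there), then narrowing to 34 mm at the top. About 0.18 kg.
- stage: the inspection stage: a black square block 90 x 90 mm with a metal knob on two opposite sides (along its y axis, 142 mm over the knobs) and a round metal seat 68 mm across on top. Fixed. Origin: centre of its underside, on the bench; z up. Its seat, centred over the origin, is 56 mm across inside, with a flat floor 45 mm above the bench and a 5 mm high rim around it (rim top 50 mm above the bench).
- pedestal: the round steel cleaning pedestal: a round foot 90 mm across, a column and a round dish 68 mm across on top. Fixed. Origin: centre of its underside, on the bench; z up. Its seat, centred over the origin, is 56 mm across inside, with a flat floor 27 mm above the bench and a 5 mm high rim around it (rim top 32 mm above the bench).
- tray: the square white plastic storage tray, 84 x 84 mm, no knobs; its seat is square. Fixed. Origin: centre of its underside, on the bench; z up. Its seat, centred over the origin, is 56 mm across inside, with a flat floor 12 mm above the bench and a 5 mm high rim around it (rim top 17 mm above the bench).
- hexpad: the six-sided grey plastic spare pad, 84 mm across its flats, empty at the start; its seat is six-sided, 56 mm across the flats. Fixed. Origin: centre of its underside, on the bench; z up. Its seat, centred over the origin, is 56 mm across inside, with a flat floor 12 mm above the bench and a 5 mm high rim around it (rim top 17 mm above the bench).
- bottle: bystander: an amber solvent bottle, 52 mm across, 110 mm tall. Loose. Origin: centre of its underside.
- waferbox: bystander: a flat round clear wafer box, 84 mm across, 20 mm high. Loose. Origin: centre of its underside.
- toolpot: bystander: a steel pot of tweezers, 54 mm across and 60 mm high, its tools reaching up to 127 mm. Loose. Origin: centre of its underside.
There are look-alikes about, which are no part of the job. What is shaped like the pedestal but green or yellow is not meant.

How it is judged (in metres and radians):
At the end, for the whole second after the job is handed in: The long objective stands on the stage, the collared one on the pedestal and the short one in the white tray: each within 15 mm of the seat's centre, its foot within 3 mm of the seat's floor height, upright within 0.08 rad, at rest and not touched by the fingers (horizontal distance between long and stage below 0.015 m and z of long in the frame of stage between 0.042 and 0.048 m and angle between each of long, collared, short's own z axis and vertical below 0.08 rad and linear speed of each of long, collared, short below 0.02 m/s and contact force between each of long, collared, short and the fingers below 0.05 N and horizontal distance between collared and pedestal below 0.015 m and z of collared in the frame of pedestal between 0.024 and 0.03 m and horizontal distance between short and tray below 0.015 m and z of short in the frame of tray between 0.009 and 0.015 m).
It fails at once if an objective stands or lies on the bench (its foot lower than 6 mm above it) (height (world z) of any of long, collared, short below 0.006 m).
It fails at once if an objective is tipped over (more than 0.8 rad) (angle between any of long, collared, short's own z axis and vertical above 0.8 rad).
It fails at once if an objective is dropped into a seat (faster than 0.6 m/s within 15 mm of its floor) ((horizontal distance between long and stage below 0.04 m and z of long in the frame of stage below 0.06 m and linear speed of long above 0.6 m/s) or (horizontal distance between long and pedestal below 0.04 m and z of long in the frame of pedestal below 0.042 m and linear speed of long above 0.6 m/s) or (horizontal distance between long and tray below 0.04 m and z of long in the frame of tray below 0.027 m and linear speed of long above 0.6 m/s) or (horizontal distance between long and hexpad below 0.04 m and z of long in the frame of hexpad below 0.027 m and linear speed of long above 0.6 m/s) or (horizontal distance between collared and stage below 0.04 m and z of collared in the frame of stage below 0.06 m and linear speed of collared above 0.6 m/s) or (horizontal distance between collared and pedestal below 0.04 m and z of collared in the frame of pedestal below 0.042 m and linear speed of collared above 0.6 m/s) or (horizontal distance between collared and tray below 0.04 m and z of collared in the frame of tray below 0.027 m and linear speed of collared above 0.6 m/s) or (horizontal distance between collared and hexpad below 0.04 m and z of collared in the frame of hexpad below 0.027 m and linear speed of collared above 0.6 m/s) or (horizontal distance between short and stage below 0.04 m and z of short in the frame of stage below 0.06 m and linear speed of short above 0.6 m/s) or (horizontal distance between short and pedestal below 0.04 m and z of short in the frame of pedestal below 0.042 m and linear speed of short above 0.6 m/s) or (horizontal distance between short and tray below 0.04 m and z of short in the frame of tray below 0.027 m and linear speed of short above 0.6 m/s) or (horizontal distance between short and hexpad below 0.04 m and z of short in the frame of hexpad below 0.027 m and linear speed of short above 0.6 m/s)).
It fails at once if the bottle, the wafer box or the pot is moved by more than 20 mm (distance of any of bottle, waferbox, toolpot from where it was at the start of the episode above 0.02 m).
It also fails if it takes over 99 s, if anything falls off the work surface, if the arm or the gripper's body presses on something with over 40 N, if the wrist force passes 120 N, or if a joint passes its speed limit or range.

## Working session

There is one attempt and no reset: what is moved stays moved. The work goes in short steps, Python scripts to look and compute and a shell command to move; the robot and the scene stay as the last step left them, time stands still between calls to the robot, and variables do not carry over. Pictures are saved under pics/ and viewed, and the job is handed in when it is done.

```bash
ls; mkdir -p pics
python3 - <<'E'
from station import arm
import cv2,numpy as np
s=arm.sense();print({k:np.round(v,3).tolist() for k,v in s.items()})
for n in("scene","top","wrist"):
    p,d=arm.capture(n);cv2.imwrite(f"pics/{n}0.png",p[:,:,::-1]);np.save(f"pics/{n}0.npy",d)
    c=arm.get_calibration(n);print(n,{k:np.round(v,3).tolist() for k,v in c.items()})
print(arm.tcp_to_grasp)
E
```

```text
pics
{'t': 0.0, 'qpos': [65.605, 15.846, 86.293, -0.003, 77.962, -6.933], 'qd': [0.065, -0.019, -0.015, -0.016, 0.018, -0.005], 'tau': [-0.001, -40.459, -23.723, 0.07, 0.035, -0.0], 'ee_pos': [0.172, 0.548, 0.205], 'ee_rot': [-90.1, 0.009, -17.462], 'ft_force': [0.161, -0.521, 0.48], 'ft_torque': [-0.014, 0.026, -0.012], 'width': 0.094}
scene {'mtx': [[393.018, 0.0, 281.959], [0.0, 393.018, 206.409], [0.0, 0.0, 1.0]], 'dist_coeffs': [-0.08, 0.0, 0.0, 0.0, 0.0], 'cam_to_world': [[-0.768, 0.408, -0.494, 1.041], [0.64, 0.479, -0.601, 0.518], [-0.008, -0.778, -0.629, 0.606], [0.0, 0.0, 0.0, 1.0]]}
top {'mtx': [[391.643, 0.0, 274.605], [0.0, 391.643, 206.117], [0.0, 0.0, 1.0]], 'dist_coeffs': [-0.075, 0.0, 0.0, 0.0, 0.0], 'cam_to_world': [[-0.007, -0.992, 0.123, 0.516], [-1.0, 0.01, 0.023, -0.011], [-0.024, -0.123, -0.992, 0.828], [0.0, 0.0, 0.0, 1.0]]}
wrist {'mtx': [[309.222, 0.0, 276.106], [0.0, 309.222, 205.468], [0.0, 0.0, 1.0]], 'dist_coeffs': [-0.024, 0.0, 0.0, 0.0, 0.0], 'T_tool_cam': [[0.001, 0.972, 0.236, -0.068], [0.0, -0.236, 0.972, -0.179], [1.0, -0.001, -0.001, 0.001], [0.0, 0.0, 0.0, 1.0]]}
0.0188
```

View pics/scene0.png

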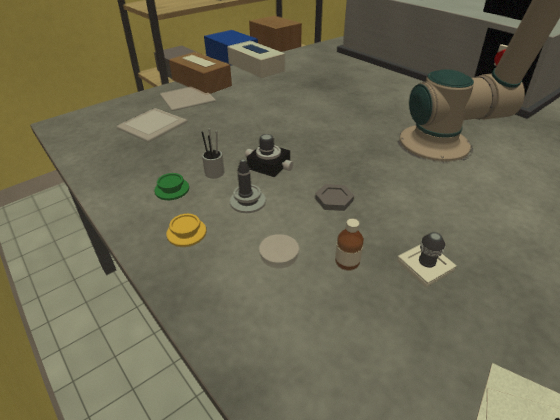

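View pics/top0.png

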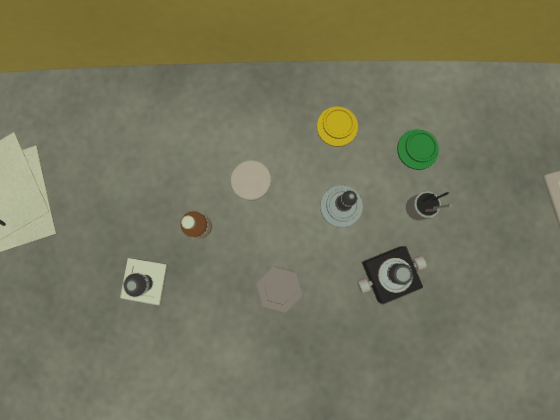

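View pics/wrist0.png

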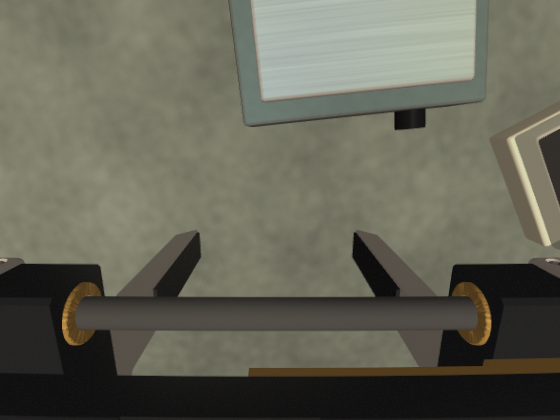

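Top view: long objective at (347,200) on the steel pedestal (342,206). Short one at (400,273) on the black stage with knobs (393,275). Collared one at (137,284) in the white tray (143,282). Empty hexpad at (279,289). The look-alikes are the green dish (418,149) and yellow dish (337,126), which don't fit because of their colour. I'll confirm in an enlarged crop and measure.

```bash
cat > h.py <<'E'
import numpy as np,cv2
from station import arm
def cloud(n,d,T=None):
    c=arm.get_calibration(n);K=np.array(c["mtx"]);D=np.array(c["dist_coeffs"])
    T=np.array(c["cam_to_world"]) if T is None else T
    v,u=np.mgrid[0:420,0:560]
    p=cv2.undistortPoints(np.stack([u,v],-1).reshape(-1,1,2).astype(np.float64),K,D).reshape(420,560,2)
    P=np.dstack([p*d[...,None],d])
    W=P@T[:3,:3].T+T[:3,3]; W[d<=0]=np.nan
    return W
E
python3 - <<'E'
from h import *
p=cv2.imread("pics/top0.png");d=np.load("pics/top0.npy");W=cloud("top",d)
q=cv2.imread("pics/scene0.png");V=cloud("scene",np.load("pics/scene0.npy"))
print("bench z",np.nanmedian(W[330:400,100:400,2]),np.nanmedian(V[300:400,200:400,2]))
for n,(u,v) in dict(ped=(342,206),stage=(393,275),tray=(143,282),hex=(279,289),bottle=(195,224),wafer=(251,180),pot=(428,206),long=(347,200),short=(400,273),coll=(137,284)).items():
    r=W[v,u];print(n,r.round(3),end=' ')
    c0=r[:2]
    for X,nm in((W,'top'),(V,'scn')):
        near=np.hypot(X[...,0]-c0[0],X[...,1]-c0[1])<0.08
        z=X[...,2][near]; h,_=np.histogram(z,bins=np.arange(-.005,.16,.005));print(nm,h.tolist())
a=cv2.resize(p[100:320,100:460],None,fx=2.2,fy=2.2,interpolation=cv2.INTER_CUBIC);cv2.imwrite("pics/ctop.png",a)
b=cv2.resize(q[120:290,140:470],None,fx=2.4,fy=2.4,interpolation=cv2.INTER_CUBIC);cv2.imwrite("pics/cscene.png",b)
E
```

```text
bench z 0.0012254146660765075 -0.0007698152679240788
ped [ 0.609 -0.125  0.07 ] top [714, 2275, 414, 139, 0, 4, 270, 266, 44, 5, 9, 5, 6, 11, 7, 6, 7, 9, 3, 5, 30, 40, 42, 32, 20, 44, 2, 0, 0, 0, 0, 0]
scn [964, 300, 289, 28, 6, 30, 156, 120, 17, 20, 18, 21, 21, 19, 21, 17, 20, 20, 19, 26, 24, 25, 25, 21, 15, 15, 0, 0, 0, 0, 0, 0]
stage [ 0.476 -0.214  0.091] top [453, 1761, 30, 29, 34, 63, 89, 149, 328, 853, 296, 185, 9, 20, 16, 15, 19, 17, 64, 282, 4, 0, 0, 0, 0, 0, 0, 0, 0, 0, 0, 0]
scn [447, 157, 59, 66, 70, 86, 108, 94, 234, 107, 104, 34, 17, 23, 26, 22, 21, 26, 42, 44, 0, 0, 0, 0, 0, 0, 0, 0, 0, 0, 0, 0]
tray [0.465 0.261 0.074] top [493, 2238, 48, 295, 767, 87, 9, 1, 0, 0, 1, 11, 17, 27, 80, 90, 82, 162, 22, 0, 0, 0, 0, 0, 0, 0, 0, 0, 0, 0, 0, 0]
scn [1435, 290, 138, 430, 538, 34, 30, 32, 28, 3, 18, 50, 46, 54, 76, 75, 68, 80, 0, 0, 0, 0, 0, 0, 0, 0, 0, 0, 0, 0, 0, 0]
hex [ 0.446 -0.     0.013] top [607, 2564, 21, 592, 806, 94, 0, 0, 0, 0, 0, 0, 0, 0, 0, 0, 0, 0, 0, 0, 0, 0, 0, 0, 0, 0, 0, 0, 0, 0, 0, 0]
scn [989, 238, 110, 328, 293, 0, 0, 0, 0, 0, 0, 0, 0, 0, 0, 0, 0, 0, 0, 0
[... 983 characters left out ...]
0, 0, 0, 0, 0]
scn [955, 309, 289, 28, 6, 30, 156, 120, 17, 20, 18, 21, 21, 19, 21, 17, 20, 20, 19, 26, 24, 25, 25, 21, 15, 15, 0, 0, 0, 0, 0, 0]
short [ 0.48  -0.226  0.093] top [418, 1654, 32, 29, 34, 64, 95, 170, 333, 853, 296, 185, 9, 20, 16, 15, 19, 17, 64, 282, 4, 0, 0, 0, 0, 0, 0, 0, 0, 0, 0, 0]
scn [326, 129, 59, 67, 71, 87, 110, 95, 234, 107, 104, 34, 17, 23, 26, 22, 21, 26, 42, 44, 0, 0, 0, 0, 0, 0, 0, 0, 0, 0, 0, 0]
coll [0.461 0.269 0.084] top [479, 2234, 48, 295, 767, 87, 9, 1, 0, 0, 1, 11, 17, 27, 80, 90, 82, 162, 22, 0, 0, 0, 0, 0, 0, 0, 0, 0, 0, 0, 0, 0]
scn [1428, 306, 138, 430, 538, 34, 30, 32, 28, 3, 18, 50, 46, 54, 76, 75, 68, 80, 0, 0, 0, 0, 0, 0, 0, 0, 0, 0, 0, 0, 0, 0]
```

View pics/ctop.png

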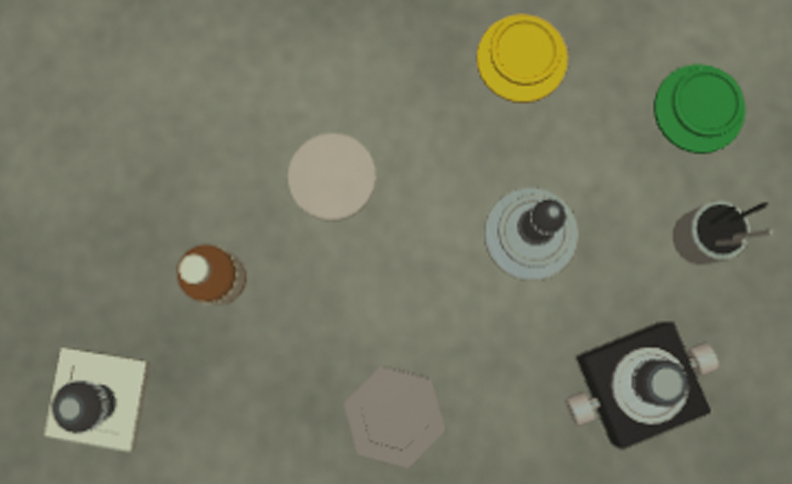

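View pics/cscene.png

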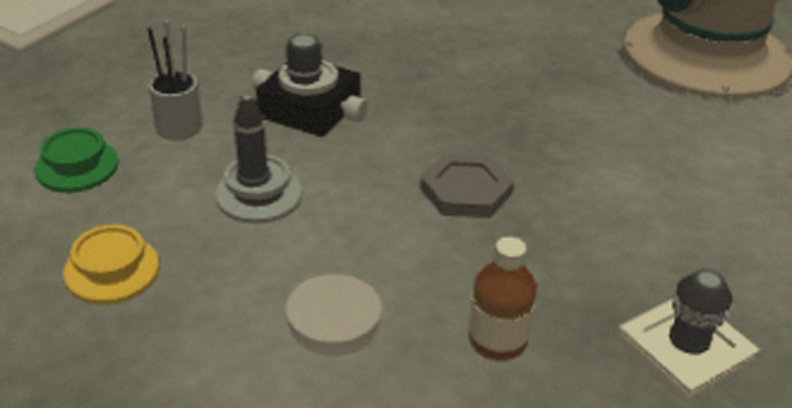

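The crops confirm it: the steel-coloured pedestal holds long, the black block with knobs holds short, the white tray holds collared, and the hexpad is empty. Now I'll work out the positions.

```bash
cat > m.py <<'E'
from h import *
def fixture(W,c,R,zlo,zhi):
    m=(np.hypot(W[...,0]-c[0],W[...,1]-c[1])<R)&(W[...,2]>zlo)&(W[...,2]<zhi)
    return W[m][:,:2].astype(np.float32)
E
python3 - <<'E'
from m import *
W=cloud("top",np.load("pics/top0.npy"));V=cloud("scene",np.load("pics/scene0.npy"))
def mec(P): (c,r)=cv2.minEnclosingCircle(P);return np.round(c,4),round(r*2,4)
def rect(P): r=cv2.minAreaRect(P);return np.round(r[0],4),np.round(r[1],4),round(r[2],1)
for nm,X in(("top",W),("scn",V)):
    o=0.0012 if nm=="top" else -0.0008
    f=lambda c,R,a,b:fixture(X,c,R,a+o,b+o)
    print(nm)
    print(" ped foot",mec(f((.61,-.118),.06,.004,.02))," dish",mec(f((.61,-.118),.04,.022,.036)))
    print(" stage ring",mec(f((.476,-.21),.04,.0465,.054))," block",rect(f((.476,-.21),.066,.034,.043)))
    print(" tray",rect(f((.465,.255),.07,.009,.02)))
    P=f((.446,0),.06,.009,.02);print(" hex",mec(P),P.mean(0))
    print(" bottle",mec(f((.57,.15),.05,.03,.12))," wafer",mec(f((.672,.056),.06,.012,.03))," pot",mec(f((.609,-.29),.04,.05,.065)))
    print(" long top",mec(f((.61,-.125),.03,.119,.13)), mec(f((.61,-.125),.03,.09,.119)))
    print(" short top",mec(f((.476,-.22),.04,.086,.1)))
    print(" coll top",mec(f((.46,.26),.04,.078,.09)),mec(f((.46,.26),.04,.05,.066)))
E
```

```text
top
 ped foot (array([ 0.617 , -0.1251]), 0.1053)  dish (array([ 0.6158, -0.1311]), 0.0676)
 stage ring (array([ 0.4744, -0.2269]), 0.0672)  block (array([ 0.4697, -0.2172]), array([0.092, 0.118]), 20.7)
 tray (array([0.4632, 0.2818]), array([0.0852, 0.0842]), 80.6)
 hex (array([4.467e-01, 1.000e-04]), 0.0956) [ 4.465708e-01 -7.925477e-05]
 bottle (array([0.5762, 0.1663]), 0.0521)  wafer (array([0.6721, 0.0578]), 0.0845)  pot (array([ 0.6119, -0.296 ]), 0.0541)
 long top (array([ 0.6205, -0.1344]), 0.0145) (array([ 0.6203, -0.1346]), 0.0308)
 short top (array([ 0.4784, -0.2313]), 0.0398)
 coll top (array([0.4593, 0.2803]), 0.0329) (array([0.4587, 0.2788]), 0.0464)
scn
 ped foot (array([ 0.6195, -0.1286]), 0.0884)  dish (array([ 0.6184, -0.1309]), 0.0683)
 stage ring (array([ 0.4766, -0.2222]), 0.0692)  block (array([ 0.4738, -0.2165]), array([0.0915, 0.1109]), 27.0)
 tray (array([0.4635, 0.2824]), array([0.0856, 0.087 ]), 83.2)
 hex (array([0.447 , 0.0013]), 0.0968) [0.44950238 0.00239046]
 bottle (array([0.5819, 0.1706]), 0.0526)  wafer (array([0.6746, 0.0575]), 0.0875)  pot (array([ 0.6123, -0.2925]), 0.0558)
 long top (array([ 0.6206, -0.1317]), 0.0158) (array([ 0.6223, -0.1299]), 0.0278)
 short top (array([ 0.4779, -0.2289]), 0.0386)
 coll top (array([0.461 , 0.2837]), 0.0295) (array([0.471 , 0.2799]), 0.0359)
```

```bash
cat > plan.py <<'E'
import sys
from h import *
from scipy.spatial.transform import Rotation as Ro
def R(s): return Ro.from_euler('xyz',s["ee_rot"],degrees=True).as_matrix()
if __name__=="__main__":
    t=np.array([float(a) for a in sys.argv[1:4]]);s=arm.sense()
    d=R(s).T@(t-s["ee_pos"])*1000
    print("t",s["t"],"pos",np.round(s["ee_pos"],4),"rot",np.round(s["ee_rot"],2),"w",round(s["width"],4),"F",np.round(s["ft_force"],1),"offset mm",d.round(1), "rows>=",np.linalg.norm(d)/41.7)
E
python3 plan.py .478 -.230 .205; python3 plan.py .620 -.133 .205
```

```text
t 0.15 pos [0.1724 0.5481 0.2048] rot [-9.008e+01  1.000e-02 -1.746e+01] w 0.0942 F [-0.6  0.4  1.3] offset mm [ 5.250e+02  6.000e-01 -6.506e+02] rows>= 20.04754396623026
t 0.15 pos [0.1724 0.5481 0.2048] rot [-9.008e+01  1.000e-02 -1.746e+01] w 0.0942 F [-0.6  0.4  1.3] offset mm [ 6.314e+02  4.000e-01 -5.154e+02] rows>= 19.545164345992717
```

```bash
python3 -m crank '{"hand":[1,1,1,1,1,1,1,1],"offset":[[8,0,-10],[16,0,-20],[22,0,-27],[22,0,-27],[22,0,-27],[22,0,-27],[22,0,-27],[22,0,-27]],"roll":[0,0,0,0,0,0,0,0]}'; python3 -m crank '{"hand":[1,1,1,1,1,1,1,1],"offset":[[22,0,-27],[22,0,-27],[22,0,-27],[22,0,-27],[22,0,-27],[22,0,-27],[22,0,-27],[22,0,-27]],"roll":[0,0,0,0,0,0,0,0]}'; python3 -m crank '{"hand":[1,1,1,1,1,1,1,1],"offset":[[22,0,-27],[22,0,-27],[22,0,-27],[22,0,-27],[22,0,-27],[20,0,-25],[12,0,-14],[5,0,-6]],"roll":[0,0,0,0,0,0,0,0]}'; python3 plan.py .478 -.230 .205
```

```text
t: 0.82
ee_pos: [0.2636, 0.316, 0.2054]
ee_rot: [-90.0, -0.0, -17.4]
ft_force: [0.6, -0.3, -0.1]
width: 0.094
t: 1.48
ee_pos: [0.3661, 0.0575, 0.2055]
ee_rot: [-90.0, -0.0, -17.5]
ft_force: [1.4, 0.8, -0.8]
width: 0.0941
t: 2.15
ee_pos: [0.4531, -0.1591, 0.2051]
ee_rot: [-90.1, -0.0, -17.6]
ft_force: [0.1, 0.6, 0.1]
width: 0.0939
t 2.15 pos [ 0.4531 -0.1591  0.2051] rot [-90.05  -0.   -17.63] w 0.0939 F [0.1 0.6 0.1] offset mm [ 45.2   0.2 -60. ] rows>= 1.802012575147149
```

```bash
python3 -m crank '{"hand":[1,1,1,1,1,1],"offset":[[15,0,-20],[15,0,-20],[10,0,-12],[5,0,-8],[0,0,0],[0,0,0]],"roll":[0,0,0,0,0,0]}'; python3 plan.py .478 -.230 .205
cat > wr.py <<'E'
import sys
from plan import *
def wrist(name):
    s=arm.sense();p,d=arm.capture("wrist");cv2.imwrite(f"pics/{name}.png",p[:,:,::-1])
    T=np.eye(4);T[:3,:3]=R(s);T[:3,3]=s["ee_pos"]
    T=T@np.array(arm.get_calibration("wrist")["T_tool_cam"])
    return p,cloud("wrist",d,T)
def band(W,c,r,a,b):
    P=fx(W,c,r,a,b)
    if len(P)<5: return None
    (q,rr)=cv2.minEnclosingCircle(P);return np.round(q,4),round(2*rr,4),len(P)
def fx(W,c,R_,a,b):
    m=(np.hypot(W[...,0]-c[0],W[...,1]-c[1])<R_)&(W[...,2]>a)&(W[...,2]<b);return W[m][:,:2].astype(np.float32)
E
python3 - <<'E'
from wr import *
p,W=wrist("w1")
print("short top",band(W,(.478,-.23),.035,.087,.1),"ring",band(W,(.475,-.226),.045,.046,.056))
E
```

```text
t: 2.65
ee_pos: [0.4773, -0.2259, 0.2052]
ee_rot: [-89.9, 0.1, -17.5]
ft_force: [-1.0, 1.4, 0.4]
width: 0.0941
t 2.65 pos [ 0.4773 -0.2259  0.2052] rot [-8.993e+01  8.000e-02 -1.748e+01] w 0.0941 F [-1.   1.4  0.4] offset mm [ 1.9  0.2 -3.7] rows>= 0.09899176166037123
short top (array([ 0.4783, -0.2298]), 0.0387, 1084) ring (array([ 0.4748, -0.2276]), 0.0681, 858)
```

View pics/w1.png

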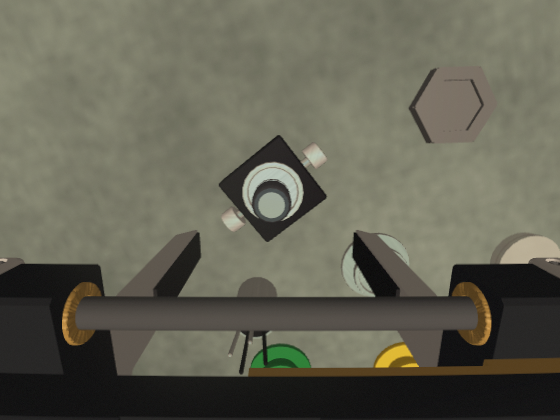

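Wrist view: short at (271,200) in the stage's ring, centre agreeing with the fixed cameras to about 1 mm. Descending.

```bash
python3 -m crank '{"hand":[1,1,1,1,1,1,1,1],"offset":[[2,20,-4],[0,30,0],[0,30,0],[0,30,0],[0,20,0],[0,10,0],[0,5,0],[0,3,0]],"roll":[0,0,0,0,0,0,0,0]}';python3 -m crank '{"hand":[1,1,1],"offset":[[0,2,0],[0,1,0],[0,0,0]],"roll":[0,0,0]}'; python3 plan.py .4785 -.230 .0545
```

```text
t: 3.37
ee_pos: [0.4788, -0.2307, 0.0576]
ee_rot: [-90.0, -0.0, -17.4]
ft_force: [0.9, 0.2, -0.3]
width: 0.0941
t: 3.62
ee_pos: [0.4793, -0.2316, 0.0553]
ee_rot: [-90.0, -0.1, -17.5]
ft_force: [-0.9, -0.4, 0.6]
width: 0.0939
t 3.6167 pos [ 0.4793 -0.2316  0.0553] rot [-90.02  -0.11 -17.46] w 0.0939 F [-0.9 -0.4  0.6] offset mm [-1.3  0.8  1.3] rows>= 0.047389762883191945
```

```bash
python3 -m crank '{"hand":[1,0.5,0.2,-0.05,-0.2,-0.4,-0.6,-1],"offset":[[-1,0,1],[0,0,0],[0,0,0],[0,0,0],[0,0,0],[0,0,0],[0,0,0],[0,0,0]],"roll":[0,0,0,0,0,0,0,0]}';python3 -m crank '{"hand":[-1,-1,-1,-1,-1,-1],"offset":[[0,0,0],[0,0,0],[0,0,0],[0,0,0],[0,0,0],[0,0,0]],"roll":[0,0,0,0,0,0]}'
```

```text
t: 4.28
ee_pos: [0.478, -0.23, 0.0544]
ee_rot: [-90.0, 0.0, -17.5]
ft_force: [-0.6, -0.2, -0.0]
width: 0.0506
t: 4.78
ee_pos: [0.478, -0.2301, 0.0544]
ee_rot: [-90.0, -0.0, -17.5]
ft_force: [-0.1, -1.1, -0.4]
width: 0.0397
```

```bash
python3 -m crank '{"hand":[-1,-1,-1,-1,-1,-1,-1,-1],"offset":[[0,-3,0],[0,-8,0],[0,-20,0],[0,-25,0],[0,-20,0],[0,-12,0],[0,-5,0],[0,0,0]],"roll":[0,0,0,0,0,0,0,0]}'; python3 plan.py .447 .0007 .147
```

```text
t: 5.45
ee_pos: [0.4787, -0.2303, 0.149]
ee_rot: [-90.0, -0.2, -17.5]
ft_force: [0.9, -0.6, -2.5]
width: 0.0396
t 5.45 pos [ 0.4787 -0.2303  0.149 ] rot [-90.03  -0.16 -17.46] w 0.0396 F [ 0.9 -0.6 -2.5] offset mm [-99.5   1.6 210.8] rows>= 5.590642400723349
```

Lifted (force −2 N ≈ 0.18 kg, width held).

```bash
python3 -m crank '{"hand":[-1,-1,-1,-1,-1,-1,-1,-1],"offset":[[-5,0,10],[-9,0,20],[-14,0,30],[-14,0,30],[-14,0,30],[-14,0,30],[-14,0,30],[-9,0,18]],"roll":[0,0,0,0,0,0,0,0]}'; python3 -m crank '{"hand":[-1,-1,-1,-1,-1],"offset":[[-5,0,9],[-2,0,4],[0,0,0],[0,0,0],[0,0,0]],"roll":[0,0,0,0,0]}'; python3 plan.py .447 .0007 .0214
```

```text
t: 6.12
ee_pos: [0.4458, -0.0094, 0.146]
ee_rot: [-89.9, 0.3, -17.4]
ft_force: [0.1, 0.7, -1.7]
width: 0.0394
t: 6.53
ee_pos: [0.4462, 0.0002, 0.1473]
ee_rot: [-90.0, -0.0, -17.5]
ft_force: [0.3, 0.1, -2.5]
width: 0.0394
t 6.5333 pos [4.462e-01 2.000e-04 1.473e-01] rot [-90.03  -0.   -17.53] w 0.0394 F [ 0.3  0.1 -2.5] offset mm [  0.6 125.9   0.7] rows>= 3.018491676439693
```

```bash
python3 -m crank '{"hand":[-1,-1,-1,-1,-1,-1,-1,-1],"offset":[[1,10,1],[0,20,0],[0,25,0],[0,25,0],[0,20,0],[0,10,0],[0,5,0],[0,3,0]],"roll":[0,0,0,0,0,0,0,0]}'; python3 -m crank '{"hand":[-1,-1,-1,-1,-1,-1],"offset":[[0,2,0],[0,2,0],[0,1,0],[0,1,0],[0,1,0],[0,0,0]],"roll":[0,0,0,0,0,0]}'
```

```text
t: 7.2
ee_pos: [0.4473, 0.001, 0.0288]
ee_rot: [-90.0, 0.1, -17.6]
ft_force: [0.7, -0.0, -1.7]
width: 0.0391
t: 7.7
ee_pos: [0.4473, 0.002, 0.0226]
ee_rot: [-90.0, -0.0, -17.5]
ft_force: [-0.6, -0.5, -1.9]
width: 0.0392
```

```bash
python3 -m crank '{"hand":[-1,-1,-1,-1,-1],"offset":[[0,0.6,0],[0,0.6,0],[0,0.6,0],[0,0.5,0],[0,0,0]],"roll":[0,0,0,0,0]}'
```

```text
t: 8.12
ee_pos: [0.4474, 0.002, 0.0214]
ee_rot: [-90.0, -0.0, -17.5]
ft_force: [-1.9, 0.3, 9.4]
width: 0.0395
```

Contact felt (+9 N); release and rise.

```bash
python3 -m crank '{"hand":[-0.1,0,0.2,0.5,0.8,1,1,1],"offset":[[0,0,0],[0,0,0],[0,0,0],[0,0,0],[0,0,0],[0,0,0],[0,0,0],[0,0,0]],"roll":[0,0,0,0,0,0,0,0]}'; python3 -m crank '{"hand":[1,1,1,1,1,1,1,1],"offset":[[0,-3,0],[0,-8,0],[0,-20,0],[0,-35,0],[0,-40,0],[0,-35,0],[0,-25,0],[0,-10,0]],"roll":[0,0,0,0,0,0,0,0]}'
python3 plan.py .6203 -.133 .198
python3 - <<'E'
from wr import *
p,W=wrist("w2")
print("short top",band(W,(.447,.001),.035,.053,.066),"hex",band(W,(.447,.001),.06,.011,.024))
E
```

```text
t: 8.78
ee_pos: [0.4472, 0.0019, 0.0201]
ee_rot: [-90.0, 0.0, -17.5]
ft_force: [-0.1, 0.5, -0.2]
width: 0.0831
t: 9.45
ee_pos: [0.4494, 0.0016, 0.2008]
ee_rot: [-89.9, -0.5, -17.5]
ft_force: [0.4, 0.5, -0.5]
width: 0.094
t 9.45 pos [0.4494 0.0016 0.2008] rot [-89.92  -0.47 -17.46] w 0.094 F [ 0.4  0.5 -0.5] offset mm [203.4   4.4 -77.2] rows>= 5.21756102759135
short top (array([0.4479, 0.0032]), 0.0391, 983) hex (array([0.4466, 0.002 ]), 0.0958, 3028)
```

View pics/w2.png

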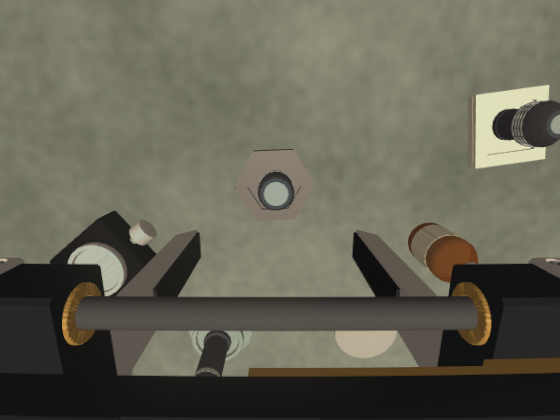

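Short stands centred on the hexpad at (276,192). Next, go over long.

```bash
python3 -m crank '{"hand":[1,1,1,1,1,1,1,1],"offset":[[10,0,-4],[24,0,-9],[30,0,-11],[35,0,-13],[35,0,-13],[30,0,-12],[22,0,-8],[12,0,-5]],"roll":[0,0,0,0,0,0,0,0]}'; python3 -m crank '{"hand":[1,1,1,1],"offset":[[5,0,-2],[0,0,0],[0,0,0],[0,0,0]],"roll":[0,0,0,0]}'; python3 plan.py .6203 -.133 .198
python3 - <<'E'
from wr import *
p,W=wrist("w3")
print("long cone",band(W,(.62,-.133),.03,.1,.13),"tip",band(W,(.62,-.133),.03,.119,.13),"barrel",band(W,(.62,-.133),.03,.06,.09),"dish",band(W,(.617,-.131),.045,.025,.04))
print("stage ring",band(W,(.475,-.226),.038,.0465,.056))
E
```

```text
t: 10.17
ee_pos: [0.615, -0.1316, 0.1919]
ee_rot: [-90.0, 0.2, -17.6]
ft_force: [0.6, -0.2, -0.0]
width: 0.0938
t: 10.5
ee_pos: [0.6166, -0.1317, 0.1953]
ee_rot: [-90.0, 0.1, -17.4]
ft_force: [-0.6, -0.1, -0.3]
width: 0.0939
t 10.5 pos [ 0.6166 -0.1317  0.1953] rot [-89.98   0.13 -17.44] w 0.0939 F [-0.6 -0.1 -0.3] offset mm [ 4.  -2.7 -0.1] rows>= 0.1153505118243957
long cone (array([ 0.6212, -0.1325]), 0.0281, 674) tip (array([ 0.6212, -0.1327]), 0.0146, 205) barrel (array([ 0.6168, -0.1312]), 0.0284, 142) dish (array([ 0.6175, -0.1304]), 0.0681, 1787)
stage ring (array([ 0.4748, -0.228 ]), 0.0686, 1348)
```

View pics/w3.png

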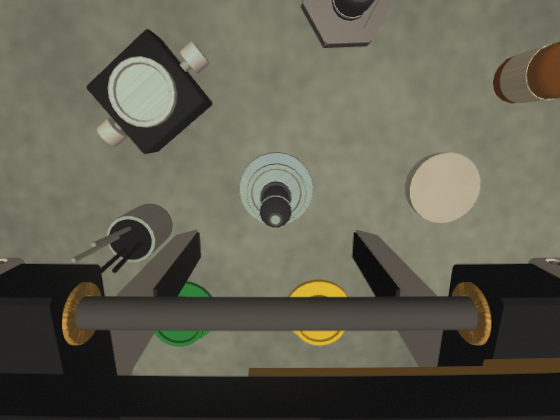

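Wrist view: long at (275,210) on the steel pedestal, stage seat now empty at (143,92); the estimates agree.

```bash
python3 -m crank '{"hand":[1,1,1,1,1,1,1,1],"offset":[[4,15,0],[0,25,0],[0,30,0],[0,30,0],[0,20,0],[0,12,0],[0,6,0],[0,4,0]],"roll":[0,0,0,0,0,0,0,0]}'; python3 -m crank '{"hand":[1,1,1],"offset":[[0,3,0],[0,0,0],[0,0,0]],"roll":[0,0,0]}'; python3 plan.py .6208 -.1327 .050
```

```text
t: 11.22
ee_pos: [0.6208, -0.133, 0.0538]
ee_rot: [-90.0, 0.0, -17.4]
ft_force: [-0.7, -0.2, 0.1]
width: 0.0938
t: 11.47
ee_pos: [0.6221, -0.1337, 0.0522]
ee_rot: [-90.0, -0.1, -17.5]
ft_force: [0.1, -0.0, 0.3]
width: 0.0939
t 11.4667 pos [ 0.6221 -0.1337  0.0522] rot [-90.    -0.1  -17.45] w 0.0939 F [ 0.1 -0.   0.3] offset mm [-1.6  2.2  0.6] rows>= 0.06539444993113039
```

```bash
python3 -m crank '{"hand":[1,0.5,0.2,0,-0.2,-0.3,-0.4,-0.5],"offset":[[-1,2,0.5],[0,0,0],[0,0,0],[0,0,0],[0,0,0],[0,0,0],[0,0,0],[0,0,0]],"roll":[0,0,0,0,0,0,0,0]}';python3 -m crank '{"hand":[-0.6,-0.7,-0.8,-1,-1,-1,-1,-1],"offset":[[0,0,0],[0,0,0],[0,0,0],[0,0,0],[0,0,0],[0,0,0],[0,0,0],[0,0,0]],"roll":[0,0,0,0,0,0,0,0]}'; python3 plan.py .6208 -.1327 .050
```

```text
t: 12.13
ee_pos: [0.6208, -0.1329, 0.0491]
ee_rot: [-90.0, -0.0, -17.5]
ft_force: [-0.3, -0.7, 0.1]
width: 0.0506
t: 12.8
ee_pos: [0.6207, -0.133, 0.0491]
ee_rot: [-90.0, 0.0, -17.5]
ft_force: [-0.3, -1.4, -0.0]
width: 0.0292
t 12.8 pos [ 0.6207 -0.133   0.0491] rot [-90.01   0.   -17.46] w 0.0292 F [-0.3 -1.4 -0. ] offset mm [-0.  -0.9  0.3] rows>= 0.022424953435116624
```

```bash
python3 -m crank '{"hand":[-1,-1,-1,-1,-1,-1,-1,-1],"offset":[[0,-3,0],[0,-8,0],[0,-20,0],[0,-25,0],[0,-25,0],[0,-20,0],[0,-12,0],[0,-5,0]],"roll":[0,0,0,0,0,0,0,0]}'; python3 plan.py .475 -.227 .167
```

```text
t: 13.47
ee_pos: [0.622, -0.1331, 0.1703]
ee_rot: [-90.0, -0.3, -17.5]
ft_force: [-0.4, 0.2, -1.8]
width: 0.0295
t 13.4667 pos [ 0.622  -0.1331  0.1703] rot [-89.98  -0.27 -17.46] w 0.0295 F [-0.4  0.2 -1.8] offset mm [-112.     2.8 -133.7] rows>= 4.183793324864181
```

```bash
python3 -m crank '{"hand":[-1,-1,-1,-1,-1,-1,-1,-1],"offset":[[-5,0,-6],[-11,0,-13],[-18,0,-22],[-22,0,-26],[-22,0,-26],[-17,0,-21],[-11,0,-13],[-6,0,-7]],"roll":[0,0,0,0,0,0,0,0]}'; python3 -m crank '{"hand":[-1,-1,-1,-1],"offset":[[0,0,0],[0,0,0],[0,0,0],[0,0,0]],"roll":[0,0,0,0]}';python3 plan.py .475 -.227 .067
python3 - <<'E'
from wr import *
p,W=wrist("w4")
E
```

```text
t: 14.13
ee_pos: [0.4703, -0.2275, 0.166]
ee_rot: [-90.0, 0.2, -17.6]
ft_force: [-0.3, 0.2, -0.9]
width: 0.0292
t: 14.47
ee_pos: [0.4746, -0.2265, 0.1669]
ee_rot: [-90.0, -0.0, -17.4]
ft_force: [-0.9, 0.4, -1.9]
width: 0.0294
t 14.4667 pos [ 0.4746 -0.2265  0.1669] rot [-8.997e+01 -1.000e-02 -1.740e+01] w 0.0294 F [-0.9  0.4 -1.9] offset mm [ 0.5 99.9 -0.4] rows>= 2.395721078460461
```

View pics/w4.png

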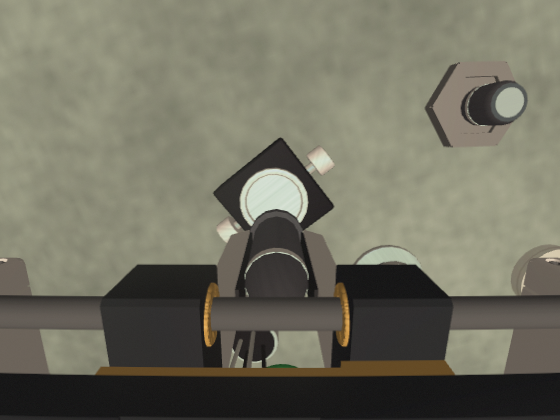

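Long is held upright at (276,245) above the stage ring (274,200). Lowering 94 mm, then creeping down.

```bash
python3 -m crank '{"hand":[-1,-1,-1,-1,-1,-1,-1,-1],"offset":[[0,10,0],[0,20,0],[0,22,0],[0,18,0],[0,12,0],[0,6,0],[0,4,0],[0,2,0]],"roll":[0,0,0,0,0,0,0,0]}'; python3 -m crank '{"hand":[-1,-1,-1,-1,-1,-1],"offset":[[0,2,0],[0,1,0],[0,1,0],[0,0,0],[0,0,0],[0,0,0]],"roll":[0,0,0,0,0,0]}'
```

```text
t: 15.18
ee_pos: [0.4739, -0.2269, 0.0726]
ee_rot: [-90.0, 0.0, -17.4]
ft_force: [-0.3, 0.2, -1.8]
width: 0.0293
t: 15.68
ee_pos: [0.4739, -0.2273, 0.0695]
ee_rot: [-90.0, -0.0, -17.5]
ft_force: [-0.2, -0.3, -1.3]
width: 0.0296
```

```bash
python3 plan.py .475 -.227 .067
```

```text
t 15.6833 pos [ 0.4739 -0.2273  0.0695] rot [-9.001e+01 -4.000e-02 -1.747e+01] w 0.0296 F [-0.2 -0.3 -1.3] offset mm [1.  2.5 0.6] rows>= 0.06513484304700909
```

```bash
python3 -m crank '{"hand":[-1,-1,-1,-1,-1],"offset":[[0.5,0.6,0],[0,0.6,0],[0,0.6,0],[0,0.5,0],[0,0,0]],"roll":[0,0,0,0,0]}'
```

```text
t: 16.1
ee_pos: [0.4742, -0.2273, 0.0671]
ee_rot: [-90.0, -0.0, -17.5]
ft_force: [-0.6, 0.7, 0.9]
width: 0.0295
```

```bash
python3 -m crank '{"hand":[-1,-1,-1],"offset":[[0,0.5,0],[0,0.3,0],[0,0,0]],"roll":[0,0,0]}'; python3 -m crank '{"hand":[-0.35,-0.2,0,0.3,0.7,1,1,1],"offset":[[0,0,0],[0,0,0],[0,0,0],[0,0,0],[0,0,0],[0,0,0],[0,0,0],[0,0,0]],"roll":[0,0,0,0,0,0,0,0]}'; python3 -m crank '{"hand":[1,1,1,1,1,1,1,1],"offset":[[0,-3,0],[0,-8,0],[0,-20,0],[0,-30,0],[0,-35,0],[0,-25,0],[0,-15,0],[0,-5,0]],"roll":[0,0,0,0,0,0,0,0]}'
python3 plan.py .460 .281 .205
python3 - <<'E'
from wr import *
p,W=wrist("w5")
print("tip",band(W,(.475,-.227),.03,.136,.145),"ring",band(W,(.475,-.227),.04,.046,.056),"knee",band(W,(.475,-.227),.03,.11,.136))
E
```

```text
t: 16.35
ee_pos: [0.4742, -0.2273, 0.0671]
ee_rot: [-90.0, -0.0, -17.5]
ft_force: [-1.1, 1.4, 6.6]
width: 0.0294
t: 17.02
ee_pos: [0.4742, -0.2272, 0.0659]
ee_rot: [-90.0, 0.0, -17.5]
ft_force: [-0.4, 0.8, -1.4]
width: 0.0739
t: 17.68
ee_pos: [0.4757, -0.2282, 0.211]
ee_rot: [-90.1, -0.4, -17.5]
ft_force: [0.2, 0.5, 0.2]
width: 0.0938
t 17.6833 pos [ 0.4757 -0.2282  0.211 ] rot [-90.1   -0.38 -17.46] w 0.0938 F [0.2 0.5 0.2] offset mm [-167.8    4.   481.1] rows>= 12.218674157959697
tip (array([ 0.4748, -0.2259]), 0.015, 225) ring (array([ 0.4746, -0.2276]), 0.0679, 1036) knee (array([ 0.4751, -0.2263]), 0.0308, 638)
```

View pics/w5.png

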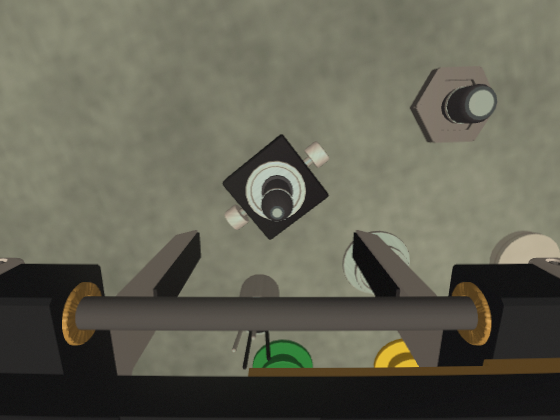

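Long stands upright in the stage ring at (277,210), within 2 mm of the ring's centre. Now the collared one.

```bash
python3 -m crank '{"hand":[1,1,1,1,1,1,1,1],"offset":[[-4,0,12],[-8,0,24],[-12,0,35],[-13,0,38],[-13,0,38],[-13,0,38],[-13,0,38],[-13,0,38]],"roll":[0,0,0,0,0,0,0,0]}'; python3 -m crank '{"hand":[1,1,1,1,1,1,1,1],"offset":[[-13,0,38],[-13,0,38],[-13,0,38],[-13,0,38],[-13,0,34],[-10,0,24],[-6,0,14],[-3,0,8]],"roll":[0,0,0,0,0,0,0,0]}'; python3 -m crank '{"hand":[1,1,1,1],"offset":[[0,0,0],[0,0,0],[0,0,0],[0,0,0]],"roll":[0,0,0,0]}'; python3 plan.py .460 .281 .205;python3 - <<'E'
from wr import *
p,W=wrist("w6")
print("coll top",band(W,(.46,.281),.035,.077,.09),"collar",band(W,(.46,.281),.04,.05,.07))
P=fx(W,(.4635,.282),.07,.009,.024);r=cv2.minAreaRect(P);print("tray",r)
E
```

```text
t: 18.4
ee_pos: [0.4654, 0.0511, 0.2054]
ee_rot: [-90.0, 0.2, -17.5]
ft_force: [0.5, -0.3, 0.0]
width: 0.094
t: 19.07
ee_pos: [0.4547, 0.2972, 0.205]
ee_rot: [-90.1, 0.2, -17.3]
ft_force: [0.2, -0.1, -0.4]
width: 0.0942
t: 19.4
ee_pos: [0.4571, 0.2937, 0.2069]
ee_rot: [-90.0, 0.0, -17.6]
ft_force: [0.5, -0.4, 0.5]
width: 0.094
t 19.4 pos [0.4571 0.2937 0.2069] rot [-9.004e+01  1.000e-02 -1.755e+01] w 0.094 F [ 0.5 -0.4  0.5] offset mm [  6.6   1.9 -11.2] rows>= 0.31588583991803476
coll top (array([0.4588, 0.2827]), 0.0329, 732) collar (array([0.459 , 0.2825]), 0.0469, 388)
tray ((0.46326199173927307, 0.2836363911628723), (0.08409953117370605, 0.08455663174390793), 80.76499938964844)
```

View pics/w6.png

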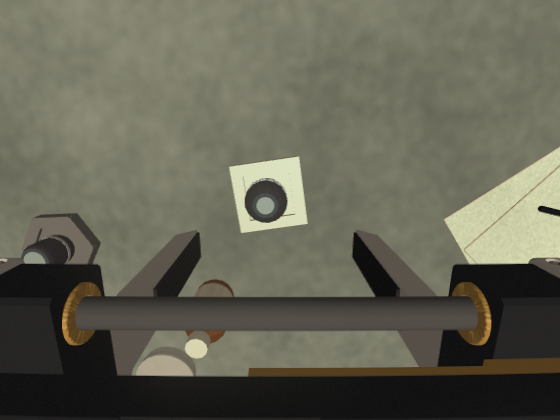

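Collared at (265,202) in the white tray. Descending on the collar.

```bash
python3 -m crank '{"hand":[1,1,1,1,1,1,1,1],"offset":[[5,10,-10],[0,25,0],[0,30,0],[0,30,0],[0,30,0],[0,20,0],[0,12,0],[0,6,0]],"roll":[0,0,0,0,0,0,0,0]}'; python3 -m crank '{"hand":[1,1,1],"offset":[[0,4,0],[0,2,0],[0,0,0]],"roll":[0,0,0]}'; python3 plan.py .459 .282 .038
```

```text
t: 20.12
ee_pos: [0.4579, 0.2824, 0.0422]
ee_rot: [-90.1, 0.1, -17.6]
ft_force: [-0.2, -0.7, 0.1]
width: 0.0939
t: 20.37
ee_pos: [0.4594, 0.2839, 0.0386]
ee_rot: [-90.0, -0.0, -17.5]
ft_force: [0.1, 0.5, -0.0]
width: 0.094
t 20.3667 pos [0.4594 0.2839 0.0386] rot [-8.996e+01 -4.000e-02 -1.749e+01] w 0.094 F [ 0.1  0.5 -0. ] offset mm [ 0.2  0.6 -1.9] rows>= 0.04803263733816021
```

```bash
python3 -m crank '{"hand":[1,0.6,0.4,0.2,0.1,0,-0.1,-0.2],"offset":[[0,0.5,-1.5],[0,0,0],[0,0,0],[0,0,0],[0,0,0],[0,0,0],[0,0,0],[0,0,0]],"roll":[0,0,0,0,0,0,0,0]}';python3 -m crank '{"hand":[-0.4,-0.6,-0.8,-1,-1,-1,-1,-1],"offset":[[0,0,0],[0,0,0],[0,0,0],[0,0,0],[0,0,0],[0,0,0],[0,0,0],[0,0,0]],"roll":[0,0,0,0,0,0,0,0]}'; python3 plan.py .459 .282 .038
```

```text
t: 21.03
ee_pos: [0.4584, 0.2825, 0.0376]
ee_rot: [-90.0, -0.0, -17.5]
ft_force: [-0.1, -0.1, 0.1]
width: 0.0507
t: 21.7
ee_pos: [0.4583, 0.2823, 0.0375]
ee_rot: [-90.0, 0.0, -17.5]
ft_force: [-1.4, -1.2, 0.4]
width: 0.0452
t 21.7 pos [0.4583 0.2823 0.0375] rot [-9.002e+01  1.000e-02 -1.746e+01] w 0.0452 F [-1.4 -1.2  0.4] offset mm [ 0.8 -0.5 -0.1] rows>= 0.021721461001910112
```

```bash
python3 -m crank '{"hand":[-1,-1,-1,-1,-1,-1,-1,-1],"offset":[[0,-3,0],[0,-8,0],[0,-20,0],[0,-30,0],[0,-35,0],[0,-35,0],[0,-25,0],[0,-12,0]],"roll":[0,0,0,0,0,0,0,0]}'; python3 -m crank '{"hand":[-1,-1],"offset":[[0,-4,0],[0,0,0]],"roll":[0,0]}'; python3 plan.py .6175 -.131 .208
```

```text
t: 22.37
ee_pos: [0.4602, 0.2836, 0.2104]
ee_rot: [-89.7, -0.3, -17.5]
ft_force: [0.9, 0.2, -2.3]
width: 0.0451
t: 22.53
ee_pos: [0.4589, 0.2828, 0.2109]
ee_rot: [-89.9, -0.1, -17.5]
ft_force: [-0.4, -0.2, -2.5]
width: 0.0449
t 22.5333 pos [0.4589 0.2828 0.2109] rot [-89.88  -0.11 -17.46] w 0.0449 F [-0.4 -0.2 -2.5] offset mm [ 275.5    2.7 -347.2] rows>= 10.628662936430581
```

```bash
python3 -m crank '{"hand":[-1,-1,-1,-1,-1,-1,-1,-1],"offset":[[5,0,-6],[11,0,-14],[18,0,-23],[23,0,-29],[23,0,-29],[23,0,-29],[23,0,-29],[23,0,-29]],"roll":[0,0,0,0,0,0,0,0]}'; python3 -m crank '{"hand":[-1,-1,-1,-1,-1,-1,-1,-1],"offset":[[23,0,-29],[23,0,-29],[23,0,-29],[23,0,-29],[18,0,-23],[11,0,-14],[5,0,-6],[0,0,0]],"roll":[0,0,0,0,0,0,0,0]}';python3 -m crank '{"hand":[-1,-1,-1,-1],"offset":[[0,0,0],[0,0,0],[0,0,0],[0,0,0]],"roll":[0,0,0,0]}'; python3 plan.py .6175 -.131 .0525
python3 - <<'E'
from wr import *
p,W=wrist("w7")
print("dish",band(W,(.617,-.131),.045,.025,.04))
E
```

```text
t: 23.2
ee_pos: [0.5433, 0.0562, 0.2076]
ee_rot: [-90.1, 0.2, -17.5]
ft_force: [-0.4, -0.1, -1.4]
width: 0.045
t: 23.87
ee_pos: [0.6163, -0.1322, 0.2079]
ee_rot: [-90.0, 0.2, -17.6]
ft_force: [-0.1, 0.9, -1.4]
width: 0.0456
t: 24.2
ee_pos: [0.6163, -0.1295, 0.2099]
ee_rot: [-90.0, -0.0, -17.4]
ft_force: [0.2, -0.4, -1.5]
width: 0.0455
t 24.2 pos [ 0.6163 -0.1295  0.2099] rot [-8.998e+01 -1.000e-02 -1.736e+01] w 0.0455 F [ 0.2 -0.4 -1.5] offset mm [  1.6 157.4  -1.1] rows>= 3.775778236982333
dish (array([ 0.6177, -0.1308]), 0.0679, 2262)
```

View pics/w7.png

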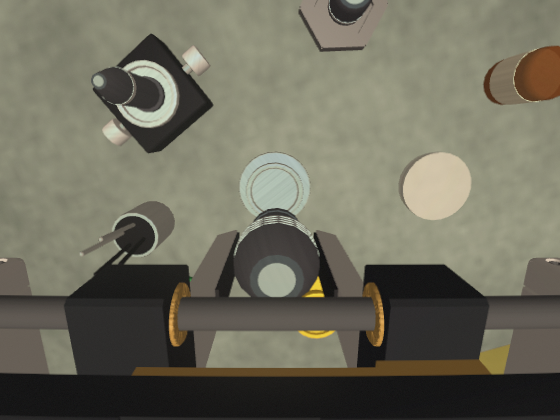

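Collared is held upright over the steel pedestal (274,188); the path down is clear.

```bash
python3 -m crank '{"hand":[-1,-1,-1,-1,-1,-1,-1,-1],"offset":[[1.5,10,-1],[0,20,0],[0,30,0],[0,30,0],[0,25,0],[0,18,0],[0,10,0],[0,5,0]],"roll":[0,0,0,0,0,0,0,0]}'; python3 -m crank '{"hand":[-1,-1,-1,-1,-1,-1],"offset":[[0,2,0],[0,2,0],[0,1,0],[0,0,0],[0,0,0],[0,0,0]],"roll":[0,0,0,0,0,0]}';python3 plan.py .6175 -.131 .0525
```

```text
t: 24.92
ee_pos: [0.6165, -0.1319, 0.0594]
ee_rot: [-90.0, 0.2, -17.4]
ft_force: [0.0, 0.5, -1.9]
width: 0.0449
t: 25.42
ee_pos: [0.6182, -0.1326, 0.0574]
ee_rot: [-90.0, -0.1, -17.5]
ft_force: [-0.2, 0.4, -1.1]
width: 0.0452
t 25.4167 pos [ 0.6182 -0.1326  0.0574] rot [-90.    -0.09 -17.47] w 0.0452 F [-0.2  0.4 -1.1] offset mm [-1.2  4.9  1.3] rows>= 0.12376186858340617
```

```bash
python3 -m crank '{"hand":[-1,-1,-1,-1,-1,-1,-1],"offset":[[-1,1,1],[0,1,0],[0,1,0],[0,0.7,0],[0,0.7,0],[0,0,0],[0,0,0]],"roll":[0,0,0,0,0,0,0]}'
```

```text
t: 26.0
ee_pos: [0.6171, -0.1312, 0.0526]
ee_rot: [-90.0, -0.0, -17.5]
ft_force: [-1.6, 1.1, 1.8]
width: 0.0454
```

```bash
python3 -m crank '{"hand":[-1,-1,-1],"offset":[[0,0.4,0],[0,0.3,0],[0,0,0]],"roll":[0,0,0]}'; python3 -m crank '{"hand":[0,0.1,0.2,0.4,0.7,1,1,1],"offset":[[0,0,0],[0,0,0],[0,0,0],[0,0,0],[0,0,0],[0,0,0],[0,0,0],[0,0,0]],"roll":[0,0,0,0,0,0,0,0]}'; python3 -m crank '{"hand":[1,1,1,1,1,1,1,1],"offset":[[0,-3,0],[0,-8,0],[0,-20,0],[0,-30,0],[0,-35,0],[0,-30,0],[0,-20,0],[0,-8,0]],"roll":[0,0,0,0,0,0,0,0]}'
python3 plan.py .4476 .0027 .205
python3 - <<'E'
from wr import *
p,W=wrist("w8")
print("top",band(W,(.617,-.131),.035,.092,.105),"dish",band(W,(.617,-.131),.045,.025,.04))
E
```

```text
t: 26.25
ee_pos: [0.6172, -0.1312, 0.0525]
ee_rot: [-90.0, -0.0, -17.5]
ft_force: [-2.4, -0.2, 5.9]
width: 0.0454
t: 26.92
ee_pos: [0.6171, -0.1312, 0.0513]
ee_rot: [-90.0, 0.0, -17.5]
ft_force: [-0.3, 0.4, 0.1]
width: 0.0863
t: 27.58
ee_pos: [0.619, -0.1318, 0.2104]
ee_rot: [-90.0, -0.4, -17.5]
ft_force: [1.0, -0.3, 0.7]
width: 0.0941
t 27.5833 pos [ 0.619  -0.1318  0.2104] rot [-90.    -0.45 -17.46] w 0.0941 F [ 1.  -0.3  0.7] offset mm [-203.9    3.8   76.9] rows>= 5.225415005309508
top (array([ 0.6178, -0.1299]), 0.0327, 797) dish (array([ 0.6176, -0.1309]), 0.0678, 993)
```

View pics/w8.png

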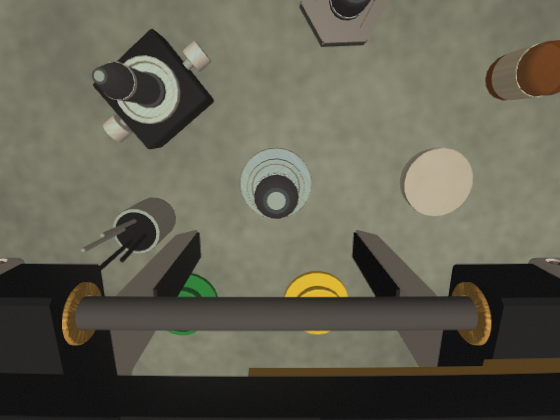

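Collared stands upright, centred on the pedestal (276,196). Back to the hexpad for short.

```bash
python3 -m crank '{"hand":[1,1,1,1,1,1,1,1],"offset":[[-10,0,4],[-24,0,9],[-30,0,11],[-35,0,13],[-35,0,13],[-30,0,12],[-22,0,8],[-12,0,5]],"roll":[0,0,0,0,0,0,0,0]}'; python3 -m crank '{"hand":[1,1,1,1],"offset":[[-6,0,2],[0,0,0],[0,0,0],[0,0,0]],"roll":[0,0,0,0]}'; python3 plan.py .4477 .0025 .0206
python3 - <<'E'
from wr import *
p,W=wrist("w9")
print("short top",band(W,(.447,.001),.035,.053,.066))
E
```

```text
t: 28.3
ee_pos: [0.4457, 0.0019, 0.2034]
ee_rot: [-90.0, 0.3, -17.4]
ft_force: [-0.7, 0.4, 0.2]
width: 0.0939
t: 28.63
ee_pos: [0.4468, 0.0028, 0.2052]
ee_rot: [-90.0, -0.0, -17.5]
ft_force: [0.4, 0.1, -0.0]
width: 0.094
t 28.6333 pos [0.4468 0.0028 0.2052] rot [-9.001e+01 -2.000e-02 -1.749e+01] w 0.094 F [ 0.4  0.1 -0. ] offset mm [  0.9 184.6   0. ] rows>= 4.4259055720423826
short top (array([0.4479, 0.0033]), 0.0396, 955)
```

```bash
python3 -m crank '{"hand":[1,1,1,1,1,1,1,1],"offset":[[1,15,0],[0,30,0],[0,35,0],[0,35,0],[0,28,0],[0,18,0],[0,10,0],[0,6,0]],"roll":[0,0,0,0,0,0,0,0]}'; python3 -m crank '{"hand":[1,1,1],"offset":[[0,4,0],[0,2,0],[0,0,0]],"roll":[0,0,0]}'; python3 plan.py .4477 .0025 .0212
```

```text
t: 29.35
ee_pos: [0.4463, 0.0027, 0.0265]
ee_rot: [-90.0, 0.2, -17.5]
ft_force: [-0.4, -0.0, 0.3]
width: 0.0941
t: 29.6
ee_pos: [0.4472, 0.0029, 0.0225]
ee_rot: [-90.0, -0.0, -17.5]
ft_force: [-0.2, -0.1, 0.5]
width: 0.0941
t 29.6 pos [0.4472 0.0029 0.0225] rot [-8.999e+01 -3.000e-02 -1.748e+01] w 0.0941 F [-0.2 -0.1  0.5] offset mm [ 0.6  1.3 -0.2] rows>= 0.035853861313718295
```

```bash
python3 -m crank '{"hand":[1,0.5,0.2,0,-0.1,-0.2,-0.3,-0.5],"offset":[[0,1,0],[0,0,0],[0,0,0],[0,0,0],[0,0,0],[0,0,0],[0,0,0],[0,0,0]],"roll":[0,0,0,0,0,0,0,0]}';python3 -m crank '{"hand":[-0.7,-1,-1,-1,-1,-1,-1],"offset":[[0,0,0],[0,0,0],[0,0,0],[0,0,0],[0,0,0],[0,0,0],[0,0,0]],"roll":[0,0,0,0,0,0,0]}'; python3 -m crank '{"hand":[-1,-1,-1,-1,-1,-1,-1,-1],"offset":[[0,-3,0],[0,-8,0],[0,-20,0],[0,-35,0],[0,-35,0],[0,-30,0],[0,-20,0],[0,-9,0]],"roll":[0,0,0,0,0,0,0,0]}'; python3 plan.py .4633 .283 .18
```

```text
t: 30.27
ee_pos: [0.4466, 0.0032, 0.0215]
ee_rot: [-90.0, -0.0, -17.5]
ft_force: [0.0, -0.4, 0.7]
width: 0.0505
t: 30.85
ee_pos: [0.4465, 0.0031, 0.0214]
ee_rot: [-90.0, 0.0, -17.5]
ft_force: [-0.3, -1.3, 0.7]
width: 0.0397
t: 31.52
ee_pos: [0.4482, 0.0031, 0.1851]
ee_rot: [-89.9, -0.3, -17.5]
ft_force: [0.8, -0.6, -2.5]
width: 0.0393
t 31.5167 pos [0.4482 0.0031 0.1851] rot [-89.93  -0.35 -17.46] w 0.0393 F [ 0.8 -0.6 -2.5] offset mm [-69.5   5.  271.5] rows>= 6.722868841725322
```

```bash
python3 -m crank '{"hand":[-1,-1,-1,-1,-1,-1,-1,-1],"offset":[[-3,0,8],[-5,0,17],[-7,0,26],[-8,0,34],[-8,0,34],[-8,0,34],[-8,0,34],[-8,0,34]],"roll":[0,0,0,0,0,0,0,0]}'; python3 -m crank '{"hand":[-1,-1,-1,-1,-1,-1,-1,-1],"offset":[[-7,0,26],[-5,0,17],[-3,0,8],[0,0,0],[0,0,0],[0,0,0],[0,0,0],[0,0,0]],"roll":[0,0,0,0,0,0,0,0]}'; python3 plan.py .4627 .283 .0214
python3 - <<'E'
from wr import *
p,W=wrist("w10")
P=fx(W,(.4635,.282),.07,.009,.024);print(cv2.minAreaRect(P))
E
```

```text
t: 32.18
ee_pos: [0.4584, 0.2324, 0.1793]
ee_rot: [-90.1, 0.2, -17.5]
ft_force: [1.1, -0.1, -2.0]
width: 0.0395
t: 32.85
ee_pos: [0.4614, 0.2825, 0.1815]
ee_rot: [-90.0, -0.0, -17.6]
ft_force: [0.3, 1.0, -2.8]
width: 0.0393
t 32.85 pos [0.4614 0.2825 0.1815] rot [-90.01  -0.   -17.56] w 0.0393 F [ 0.3  1.  -2.8] offset mm [  1.  160.1   0.9] rows>= 3.8402806681024586
((0.4630356431007385, 0.28368210792541504), (0.08414097875356674, 0.08413644134998322), 80.61019897460938)
```

View pics/w10.png

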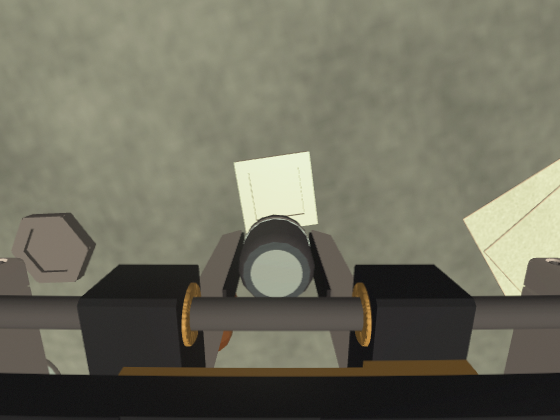

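Short is held upright above the empty white tray (276,190). Lowering 154 mm, then creeping down.

```bash
python3 -m crank '{"hand":[-1,-1,-1,-1,-1,-1,-1,-1],"offset":[[1,10,1],[0,20,0],[0,30,0],[0,30,0],[0,28,0],[0,18,0],[0,10,0],[0,5,0]],"roll":[0,0,0,0,0,0,0,0]}'; python3 -m crank '{"hand":[-1,-1,-1,-1,-1,-1],"offset":[[0,2,0],[0,1,0],[0,1,0],[0,0,0],[0,0,0],[0,0,0]],"roll":[0,0,0,0,0,0]}';python3 plan.py .4627 .283 .0214
```

```text
t: 33.57
ee_pos: [0.4617, 0.2836, 0.0286]
ee_rot: [-90.1, 0.1, -17.5]
ft_force: [0.1, 0.4, -1.6]
width: 0.0396
t: 34.07
ee_pos: [0.4631, 0.2845, 0.0272]
ee_rot: [-89.9, -0.1, -17.5]
ft_force: [0.1, -0.6, -1.5]
width: 0.0398
t 34.0667 pos [0.4631 0.2845 0.0272] rot [-8.994e+01 -6.000e-02 -1.746e+01] w 0.0398 F [ 0.1 -0.6 -1.5] offset mm [ 0.1  5.8 -1.6] rows>= 0.1440129665561739
```

```bash
python3 -m crank '{"hand":[-1,-1,-1,-1,-1,-1,-1,-1],"offset":[[0,1,-1],[0,1,0],[0,1,0],[0,1,0],[0,0.7,0],[0,0.6,0],[0,0,0],[0,0,0]],"roll":[0,0,0,0,0,0,0,0]}'
```

```text
t: 34.73
ee_pos: [0.4623, 0.2833, 0.0215]
ee_rot: [-90.0, -0.0, -17.5]
ft_force: [-1.3, 0.2, 2.9]
width: 0.0395
```

```bash
python3 -m crank '{"hand":[-1,-1],"offset":[[0,0.4,0],[0,0,0]],"roll":[0,0]}'; python3 -m crank '{"hand":[-0.1,0,0.1,0.4,0.7,1,1,1],"offset":[[0,0,0],[0,0,0],[0,0,0],[0,0,0],[0,0,0],[0,0,0],[0,0,0],[0,0,0]],"roll":[0,0,0,0,0,0,0,0]}'; python3 -m crank '{"hand":[1,1,1,1,1,1,1,1],"offset":[[0,-3,0],[0,-8,0],[0,-20,0],[0,-35,0],[0,-40,0],[0,-35,0],[0,-25,0],[0,-10,0]],"roll":[0,0,0,0,0,0,0,0]}'; python3 -m crank '{"hand":[1,1,1,1,1,1,1,1],"offset":[[0,0,10],[0,0,20],[0,0,30],[0,0,30],[0,0,30],[0,0,20],[0,0,10],[0,0,0]],"roll":[0,0,0,0,0,0,0,0]}'
python3 - <<'E'
from wr import *
p,_=arm.capture("top");q,_=[None,None]
p,d=arm.capture("top");cv2.imwrite("pics/topF.png",p[:,:,::-1]);W=cloud("top",d)
p,d=arm.capture("scene");cv2.imwrite("pics/sceneF.png",p[:,:,::-1]);V=cloud("scene",d)
for n,X,o in(("top",W,.0012),("scn",V,-.0008)):
    print(n)
    b=lambda c,r,lo,hi:band(X,c,r,lo+o,hi+o)
    print(" short",b((.463,.283),.035,.053,.065)," tray",cv2.minAreaRect(fx(X,(.463,.283),.07,.009,.02))[:2])
    print(" long",b((.475,-.227),.03,.136,.145)," ring",b((.475,-.227),.042,.0465,.054))
    print(" coll",b((.617,-.131),.035,.092,.101)," dish",b((.617,-.131),.04,.022,.036))
    print(" bottle",b((.57,.15),.05,.03,.12)," wafer",b((.672,.056),.06,.012,.03)," pot",b((.609,-.29),.04,.05,.065))
print(arm.sense()["t"],arm.sense()["ee_pos"])
E
```

```text
t: 34.9
ee_pos: [0.4623, 0.2833, 0.0215]
ee_rot: [-90.0, -0.0, -17.5]
ft_force: [-1.7, -0.4, 5.7]
width: 0.0395
t: 35.57
ee_pos: [0.4624, 0.2834, 0.0207]
ee_rot: [-90.0, 0.0, -17.5]
ft_force: [0.6, -0.3, -0.8]
width: 0.0815
t: 36.23
ee_pos: [0.4644, 0.2843, 0.202]
ee_rot: [-89.7, -0.4, -17.5]
ft_force: [0.6, -0.3, -0.8]
width: 0.0942
t: 36.9
ee_pos: [0.5069, 0.4281, 0.1938]
ee_rot: [-90.1, 0.2, -17.4]
ft_force: [-0.2, 0.3, 0.2]
width: 0.0942
top
 short (array([0.4635, 0.281 ]), 0.0397, 297)  tray ((0.46314921975135803, 0.28180500864982605), (0.08568155765533447, 0.08424881100654602))
 long (array([ 0.4748, -0.2274]), 0.0148, 53)  ring (array([ 0.4743, -0.229 ]), 0.0697, 359)
 coll (array([ 0.6166, -0.1314]), 0.0337, 222)  dish (array([ 0.6164, -0.1323]), 0.0681, 383)
 bottle (array([0.5763, 0.1667]), 0.0526, 608)  wafer (array([0.6724, 0.058 ]), 0.0851, 1245)  pot (array([ 0.6121, -0.296 ]), 0.0544, 496)
scn
 short (array([0.466, 0.284]), 0.038, 215)  tray ((0.46375226974487305, 0.2835337519645691), (0.08609766513109207, 0.08756115287542343))
 long (array([ 0.4754, -0.2243]), 0.0154, 17)  ring (array([ 0.4774, -0.2273]), 0.0695, 139)
 coll (array([ 0.6193, -0.1285]), 0.0295, 86)  dish (array([ 0.6177, -0.1284]), 0.069, 281)
 bottle (array([0.581 , 0.1699]), 0.0528, 857)  wafer (array([0.6742, 0.0579]), 0.0863, 973)  pot (array([ 0.612 , -0.2939]), 0.0568, 209)
37.05 [0.50658063 0.42522837 0.19572137]
```

View pics/topF.png

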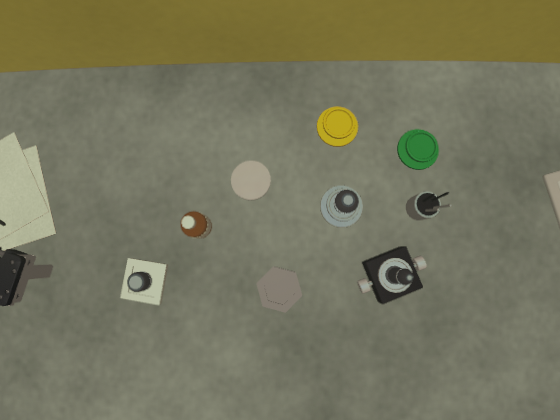

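View pics/sceneF.png

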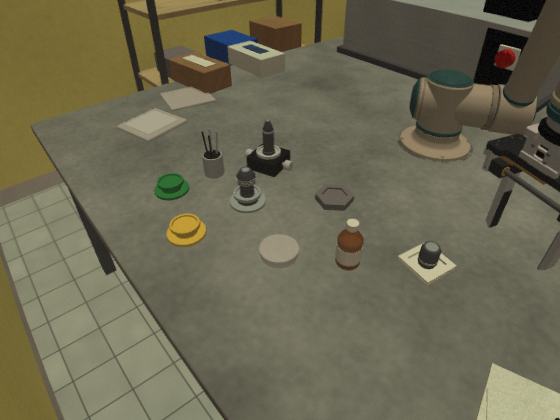

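Final views: long on the stage (top 400,275), collared on the pedestal (345,203), short in the tray (139,283). All are upright, and the bystanders haven't moved. Handing in.

```bash
python3 -c "
from station import arm
print(arm.job_done())"
```

```text
the job is handed in; nothing more can be done
None
```

The three objectives have changed places and the job is handed in; it reports no verdict. I moved short to the hexpad, long to the stage, collared to the pedestal, then short to the white tray. Each was lowered slowly until contact was felt, then released. Handed in at about 37 s of the 99 s.

- **Position:** in the final top and scene pictures each objective's top lies within about 4 mm of its seat's centre (limit 15 mm). All three look upright, and their tops are at the heights expected for seated feet.
- **Bystanders:** the bottle, wafer box and pot measured within about 2 mm of where they started.
- **Disagreements:** the two fixed cameras differ by 2–5 mm on absolute positions, which fits their calibration error and partly hidden objects. The wrist camera agreed with the top camera to about 2 mm. No check failed.

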